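# Latch the sprung dust cap into a microscope camera's open port

## Robot

A 6-joint arm with a two-finger parallel gripper is mounted at the origin on the work surface. World frame = base frame: x ahead of the robot, y to its left, z up, the work surface at z = 0. Lengths are in mm, angles in rad, forces in N, time in s.
With the tool pointing down it reaches from about 275 to 750 mm from the base axis. Payload 10.2 kg.
Tool frame: the origin (TCP) lies at the very end of the fingers, on their centre line; the grasp point (between the pads) lies 19 mm behind it; x points along the fingers, y is the direction in which the jaws open and shut, and the axes are right-handed (so a half turn about x gives the same grasp; the last joint's range is limited). The gripper opens to 88 mm and grips with 3 to 60 N. Pads are 18 mm wide; open, the fingers measure 123 mm over their backs; the gripper's body (75 mm by 187 mm) begins 45 mm behind the grasp point.
Start: joints at [1.101, 0.313, 1.498, -0, 1.331, -0.223], TCP at [128.271, 509.095, 238.72] pointing down, gripper open.
Joint ranges: [-2.94, 2.94], [-0.97, 2.17], [0.19, 2.56], [-1.23, 4.37], [0.02, 3.11], [-2.88, 2.88]. Speed limits (rad/s): [2.39, 2.39, 3.01, 3.14, 3.14, 3.14].

## Interface

Orientations are given as a unit quaternion [x, y, z, w].
In Python, from rig import get_state, read_camera, sign_off, recognise gives the robot as it stands.
- The arm moves only by the tool send_rows, never from a script. Its arguments are lists of equal length, an entry for each row: "angular": the turn, a rotation vector about the tool's x, y, z in rad, a list of three; "dp": the shift along the tool's x, y, z in mm, a list of three; "gripper": the opening, from 0 (shut) to 1 (fully open). In form: {"angular": [[wx, wy, wz], ...], "dp": [[x, y, z], ...], "gripper": [gripper, ...]}. A call has 1 to 20 rows; each row is the pose to reach, as a shift and turn from the pose measured when the call began, along the tool's axes at that moment; what a row does not reach only later rows make up. A row lasts 1/10 s, in which the tool goes at most 50 mm and 8.59 degrees, less where a joint would pass 70% of its speed; a pose out of reach is approached as far as the arm can. A call with a gripper value outside its range is refused whole. The fingers move at their own pace and stop on an object; the grip force is fixed at half the most. Time passes only in rows, so rows that repeat a pose let the fingers close. It gives the time, the measured TCP pose, the force and the opening at its end, in the units of the state.
- get_state(): the state, without advancing time (a new reading comes with each control period).
- read_camera(name): name is "scene" or "side" or "wrist"; returns a dict with "pixels" (420x560x3 uint8, red, green, blue), "K" (3x3 intrinsics, pixels), "R" (3x3) and "t" (3): a world point X has camera coordinates R X + t; the wrist camera has in their place "hand_eye" (4x4, takes a point from camera to tool coordinates, whose origin is the TCP and whose axes are the tool frame's). Camera axes: x right, y down, z forward; pixel columns grow to the right and rows downward; lengths in mm; the calibration is good to about 2 mm. A picture is of the moment at which its call begins: read the wrist's pose just before it. There is no depth.
- sign_off(): hands the job in, once; it reports no verdict.
Trained networks look in a picture, given as the dict that the camera call returned (one of the last four; its "shot" number tells which), for a name from the list of things; names that differ only in an ending like _2 or _b are one class to them, and where a whole thing is asked for, a point or a joint stands for the part that bears it (a point fixed in the world has none). Each returns a list of dicts, best first, with "p" (0 to 1); they miss things now and then, are a little off and sometimes report something else, mostly with a low value. They report only what shows in the picture. A call takes as long as a camera call. They do not tell look-alikes from the thing itself.
- recognise(picture, target): "xyz" ([x, y, z] in mm, in the coordinates of the camera as it stood for that picture, good to about 4 mm: the middle of the surface that is visible of it).
The state is a dict: "t": time; "joints": joint angles; "qvel": joint speeds; "tau": joint torques, N m; "eef_pos": TCP position; "ee_rot": TCP orientation; "contact_force": force on the tool from outside, world axes, zero at the start; "ft_torque": the same for the moment, N m; "finger_gap": finger opening in mm.
Only numpy, scipy, OpenCV 4.12 (cv2) and the standard library are available. Lean on these libraries where they do the work, as an engineer would, in place of code of your own. Each camera call takes 0.05 s, during which the arm holds its last target.

## Task

Close the open port of the microscope camera with its sprung dust cap: pinch the cap's two upright tabs together, lower the plug into the port with its teeth in line with the port's two windows, press it gently down against the sprung collar until the plate stops on the rim, and let the tabs spread there so that both teeth latch in the windows and hold the cap down level after you let go. Never push on the camera with more than 25 N, and leave the other things on the bench where they lie.

Things in the scene. Friction and masses are not known exactly. Their poses are not given: they have to be found in the camera images.
- cap: Black dust cap, about 75 g (varies), on the bench, plug down. Origin: centre of the plug's underside; z up, y through both tabs; same after a half turn. Plug: radius 23.8 mm, z 0 to 13 mm, foot chamfered 3 mm high to radius 20.5. Plate: radius 34, z 13 to 17. Two grey upright tabs, z 17.5 to 43, 22 mm wide along x, 5 mm thick along y.
- cap_seat (a point): On the cap's axis in the plane of the plate's underside, 13 mm above the plug's underside; axes as the cap's.
- cap_grip (a point): On the cap's axis midway between the tabs, 32 mm above the plug's underside. The tabs' ridged outer faces lie 22 mm to its +y and -y sides when free (44 mm apart), 16.2 mm when fully pinched (32.4 mm apart). A cap lifted by its tabs is a pinched cap.
- tab_left (a joint): Inward travel (m) of the +y tab with its tooth: 0 free (spread), 0.0058 fully pinched at its stop; spring 3 N at 0, 8.2 N at the stop, so a grip of about 25 N holds both at their stops. The tooth leaves the plug's side: 10 mm wide along x, z 3.5 to 7.5 mm in the cap's frame, square edged, tip 29.5 mm from the axis when free, 23.7 mm when pinched.
- tab_right (a joint): The same for the -y tab and its tooth.
- camera: Camera on its back, fixed to the bench: black base plate 130 x 130 x 10 mm, white finned housing 90 x 90 mm up to z 75 mm, flange of radius 38 mm up to z 81, then the upright steel port tube, outer radius 30. Origin: centre of the base plate's underside; z up, x and y along the housing's sides. It must not be pushed with more than 25 N.
- port_foot (a point): Centre of the flange's top, 81 mm above the bench, on the port's axis; axes as the camera's. The tube above is locked, screwed out by a different, unreported amount each time: its rim is 101 to 129 mm above the bench and must be found by feel or sight. Bore: radius 25 mm, 20 mm deep. The top 4 mm of the tube is an unbroken lip, which the teeth pass only when pinched.
- port_side (a point): Point on the flange's edge at the camera's +y side, in line with one window of the tube; the other is on the -y side. Windows: about 16 mm wide, 4 to 13 mm below the rim, through the tube wall. The teeth spread into them only if the cap's y axis is within about 6 degrees of the camera's, either way round, and the plate's underside is less than 1.5 mm above the rim.
- collar (a joint): Sprung sealing collar, black rubber ring round the tube, radii 30.6 and 34 mm: m pressed down. Free (0), its top is 5 mm above the rim, so the cap's plate meets it first. It pushes back with 2 N at 0 and 8 N at 0.005, where the plate stops hard on the rim. Latched, it lifts the teeth against the lip; the plate then rests 1 to 2 mm above the rim and the collar reads 0.003 to 0.004.
- screw_cap: Bystander: plain round black screw cap without tabs, radius 32 mm, 14 mm high. Origin: centre of the underside.
- spacer_ring: Bystander: aluminium spacer ring, outer radius 30 mm, 12 mm high. Origin: centre of the underside.
- oil_bottle: Bystander: small amber bottle, radius 16 mm, 70 mm high. Origin: centre of the underside.
- canister: Bystander: clear objective canister, radius 22 mm, 55 mm high. Origin: centre of the underside.
- driver: Bystander: screwdriver lying down, 150 mm long.
- slide_box: Bystander: flat white slide box 80 x 170 x 35 mm. Origin: centre of the underside.
There are look-alikes about, which are no part of the job. Of the things like the cap, leave any that is pink or red; of the rest the larger one is meant.

How it is judged:
By the outcome, as a careful person would: the job done as asked, in the order asked, and still so for the second after the job is handed in, with the robot touching nothing.
It also fails if it takes over 45 s, if anything falls off the work surface, if the arm or the gripper's body presses on something with over 40 N, if the wrist force passes 120 N, or if a joint passes its speed limit or range.

## Working session

There is one attempt and no reset: what is moved stays moved. The work goes in short steps, Python scripts to look and compute and a tool call to move; the robot and the scene stay as the last step left them, time stands still between calls to the robot, and variables do not carry over. Pictures are saved under pics/ and viewed, and the job is handed in when it is done.

Besides the shell and the picture viewer there is one more tool, called as name(argument=value, ...), one argument or row to a line, values as JSON. send_rows: Moves the arm, as the interface text tells. Its arguments: {"type":"object","properties":{"angular":{"type":"array"},"dp":{"type":"array"},"gripper":{"type":"array"}},"required":["angular","dp","gripper"]}

```bash
ls; mkdir -p pics; cat > h.py <<'E'
import numpy as np, cv2
from rig import get_state, read_camera, recognise, sign_off
from scipy.spatial.transform import Rotation as Ro
def save(p,n): cv2.imwrite('pics/'+n+'.png',cv2.cvtColor(p['pixels'],cv2.COLOR_RGB2BGR))
def proj(p,X):
    c=np.array(p['R'])@np.array(X,float)+np.array(p['t']).ravel(); u=np.array(p['K'])@c; return u[:2]/u[2]
def toworld(p,x): return np.array(p['R']).T@(np.array(x)-np.array(p['t']).ravel())
def ray(p,uv,z,):
    d=np.linalg.inv(p['K'])@np.array([uv[0],uv[1],1.]); R=np.array(p['R']);o=-R.T@np.array(p['t']).ravel(); d=R.T@d
    return o+d*(z-o[2])/d[2]
def wristcam(p,s):
    # give wrist picture R,t
    H=np.array(p['hand_eye']); Rt=Ro.from_quat(s['ee_rot']).as_matrix()
    Rc=Rt@H[:3,:3]; oc=Rt@H[:3,3]+np.array(s['eef_pos'])
    p['R']=Rc.T; p['t']=-Rc.T@oc; return p
E
python3 - <<'E'
from h import *
s=get_state(); print(s)
for n in ['scene','side','wrist']:
    s=get_state();p=read_camera(n); save(p,n+'0')
    if n=='wrist': p=wristcam(p,s); print(np.array(p['hand_eye']).round(2))
    for t in ['cap','camera','screw_cap','collar','tab_left','spacer_ring','port_side']:
        try:
            for r in recognise(p,t)[:4]:
                X=toworld(p,r['xyz']); print(n,t,round(r['p'],2),X.round(),proj(p,X).round())
        except Exception as e: print(n,t,e)
E
```

```text
pics
{'t': 0.0, 'joints': array([ 1.10060103e+00,  3.13435002e-01,  1.49840308e+00,  1.26545352e-05,
        1.33100473e+00, -2.23395186e-01]), 'qvel': array([-3.58176360e-05, -1.24388992e-04,  3.22011355e-04, -1.32274619e-03,
       -1.94533501e-03, -3.39988407e-04]), 'tau': array([-3.27944232e-03, -4.02201927e+01, -2.52262133e+01,  6.92328089e-02,
        3.53767897e-02, -1.17357299e-04]), 'eef_pos': array([128.1553782 , 508.87471063, 238.18154661]), 'ee_rot': array([ 0.08662257,  0.7018839 , -0.08745098,  0.70157527]), 'contact_force': array([ 0.355258  ,  0.46879774, -0.56379417]), 'ft_torque': array([-0.01184643, -0.02538049,  0.01419309]), 'finger_gap': 88.58271932496234}
scene cap 0.79 [425. 286.  14.] [381. 251.]
scene cap 0.74 [607. 396.  21.] [349. 339.]
scene cap 0.68 [640. 286.  15.] [299. 303.]
scene cap 0.62 [515. -86.  62.] [253. 149.]
scene camera 0.68 [513. -92.  59.] [252. 149.]
scene camera 0.4 [526. 292.  21.] [347. 274.]
scene screw_cap 0.97 [462. 106.  18.] [317. 203.]
scene screw_cap 0.7 [607. 134.  16.] [270. 240.]
scene screw_cap 0.64 [ 776. -160.   18.] [143
[... 494 characters left out ...]
93. -84.  56.] [330. 188.]
side screw_cap 0.69 [460. 105.  15.] [325. 241.]
side screw_cap 0.21 [521. 293.  18.] [280. 284.]
side tab_left 0.58 [537. 305.  37.] [272. 281.]
side tab_left 0.51 [492. -84.  57.] [330. 187.]
side tab_left 0.44 [629. 299.  24.] [238. 273.]
side tab_left 0.4 [607. 378.  39.] [232. 296.]
side spacer_ring 0.77 [603. 136.  10.] [271. 238.]
side spacer_ring 0.48 [528. 295.  17.] [277. 285.]
side port_side 0.71 [488. -86.  57.] [332. 187.]
[[   0.     -0.31    0.95 -145.87]
 [   1.     -0.     -0.      0.75]
 [   0.      0.95    0.31  -80.64]
 [   0.      0.      0.      1.  ]]
wrist cap 0.97 [411. 290.  18.] [190. 380.]
wrist tab_left 0.45 [416. 274.  25.] [180. 388.]
```

View pics/scene0.png

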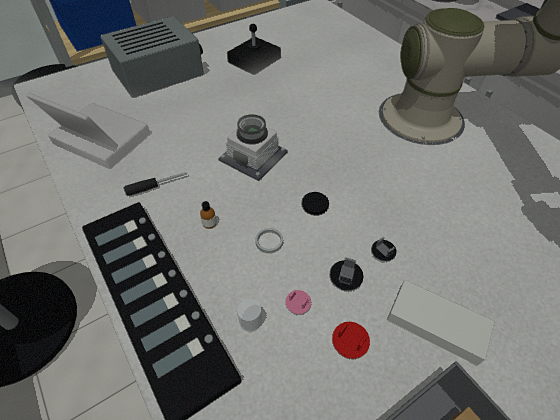

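View pics/side0.png

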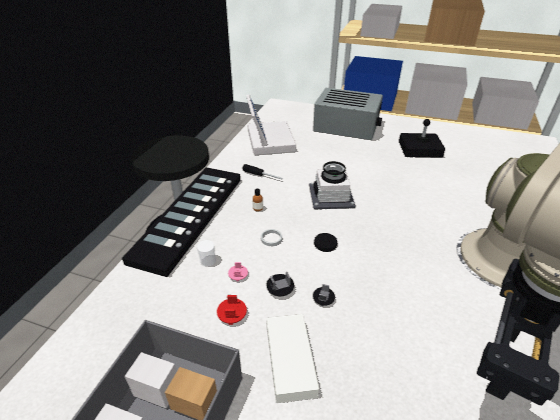

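View pics/wrist0.png

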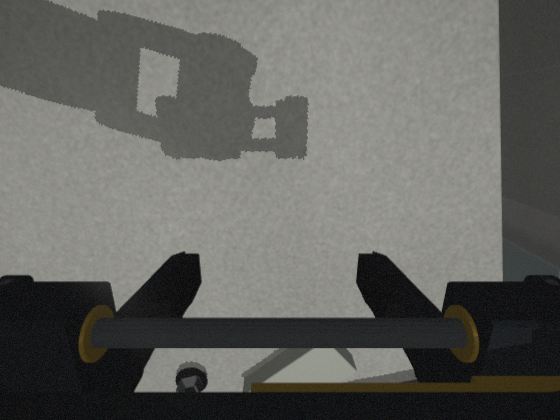

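```bash
python3 - <<'E'
import cv2
a=cv2.imread('pics/scene0.png');b=cv2.imread('pics/side0.png')
cv2.imwrite('pics/c1.png',cv2.resize(a[190:370,230:430],None,fx=3.3,fy=3.3,interpolation=3))
cv2.imwrite('pics/c2.png',cv2.resize(b[120:340,200:400],None,fx=2.7,fy=2.7,interpolation=3))
cv2.imwrite('pics/c3.png',cv2.resize(a[80:230,180:380],None,fx=4,fy=4,interpolation=3))
E
```

```text
(no output)
```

View pics/c1.png

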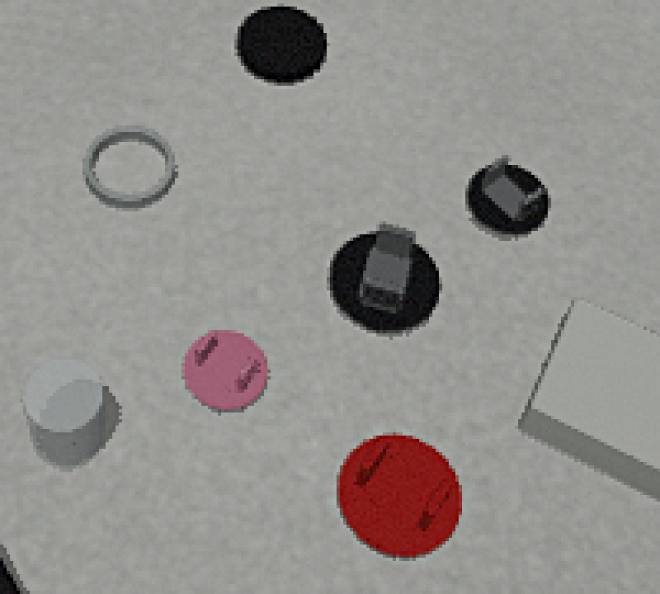

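View pics/c2.png

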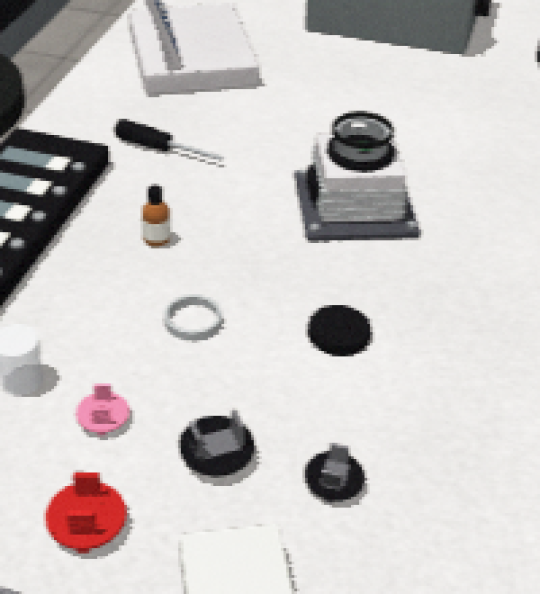

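View pics/c3.png

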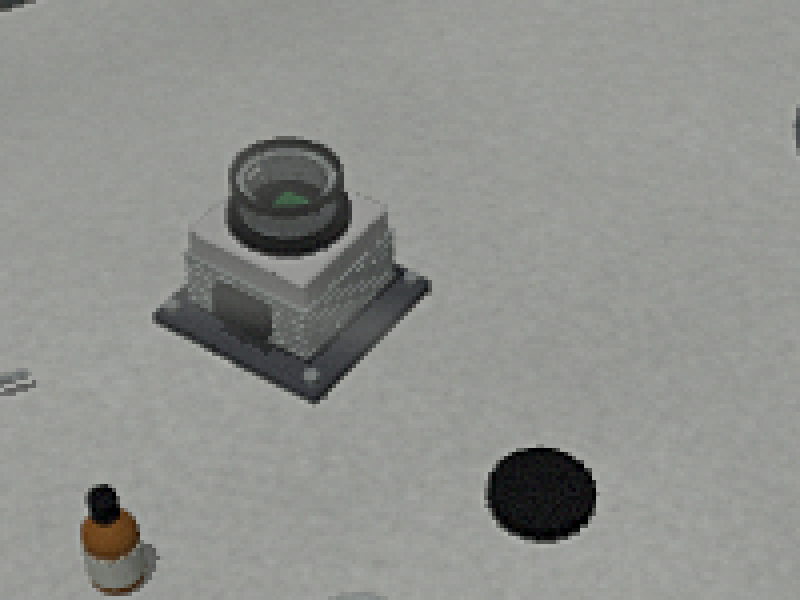

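Candidates (scene pixels): large black cap with tabs (347,274), small black cap (384,250), pink (299,302), red (351,340), and the tabless screw cap (315,203). Red and pink are excluded, so the larger black one at (347,274), about (525,297), is the cap. The camera is at (252,149). Next I'll look closer with the wrist camera.

```bash
cat >> h.py <<'E'
def goal(pos,zaz,s=None):
    """tool x down, tool z axis at azimuth zaz (rad) in world; prints dp, angular"""
    s=s or get_state(); R0=Ro.from_quat(s['ee_rot']).as_matrix()
    x=np.array([0,0,-1.]); z=np.array([np.cos(zaz),np.sin(zaz),0]); y=np.cross(z,x)
    Rt=np.c_[x,y,z]; dp=R0.T@(np.array(pos)-s['eef_pos']); w=Ro.from_matrix(R0.T@Rt).as_rotvec()
    print('dp',dp.round(1).tolist(),'ang',w.round(4).tolist(), 'rows>=',max(np.linalg.norm(dp)/50,np.linalg.norm(w)/.15).round(1))
def zaz(s): 
    R=Ro.from_quat(s['ee_rot']).as_matrix(); return np.arctan2(R[1,2],R[0,2])
E
python3 - <<'E'
from h import *
s=get_state(); print(zaz(s)); R=Ro.from_quat(s['ee_rot']).as_matrix();print(R.round(3))
a=zaz(s)
# view cap
c=np.array([525,297,0.]); z=np.array([np.cos(a),np.sin(a),0])
# camera for height
az=a
for az in [a,0,-.8]:
    z=np.array([np.cos(az),np.sin(az),0]); t=c-38*z; t[2]=230; print(az,t); goal(t,az)
E
```

```text
-0.2468052605592092
[[ 0.     0.244  0.97 ]
 [ 0.     0.97  -0.244]
 [-1.     0.     0.   ]]
-0.2468052605592092 [488.15148105 306.28367661 230.        ]
dp [8.7, -108.7, 398.5] ang [0.0, 0.0, -0.0] rows>= 8.3
0 [487. 297. 230.]
dp [8.7, -118.0, 399.7] ang [-0.2468, 0.0, -0.0] rows>= 8.3
-0.8 [498.52514504 324.25953145 230.        ]
dp [8.7, -88.8, 404.2] ang [0.5532, 0.0, -0.0] rows>= 8.3
```

send_rows(
  angular=[
    [0,0,0],
    [0,0,0],
    [0,0,0],
    [0,0,0],
    [0,0,0],
    [0,0,0],
    [0,0,0],
    [0,0,0],
    [0,0,0],
    [0,0,0],
    [0,0,0],
    [0,0,0],
    [0,0,0],
    [0,0,0],
  ],
  dp=[
    [8,-109,398],
    [8,-109,398],
    [8,-109,398],
    [8,-109,398],
    [8,-109,398],
    [8,-109,398],
    [8,-109,398],
    [8,-109,398],
    [8,-109,398],
    [8,-109,398],
    [8,-109,398],
    [8,-109,398],
    [8,-109,398],
    [8,-109,398],
  ],
  gripper=[1,1,1,1,1,1,1,1,1,1,1,1,1,1],
)

```text
t: 2.6
eef_pos: [486.9, 306.8, 231.0]
ee_rot: [0.087, 0.702, -0.087, 0.702]
contact_force: [-0.2, 0.3, -0.0]
finger_gap: 88.2
```

```bash
python3 - <<'E'
from h import *
s=get_state();p=read_camera('wrist'); p=wristcam(p,s); save(p,'w1'); import pickle; pickle.dump((p,s),open('w1.pkl','wb'))
print(s['t'],s['eef_pos'],s['joints'].round(2),np.array(p['K']).round())
for t in ['cap','tab_left','cap_grip']:
    for r in recognise(p,t)[:4]:
        X=toworld(p,r['xyz']); print(t,round(r['p'],2),X.round(),proj(p,X).round())
E
```

```text
2.6 [486.91582322 306.82407184 230.98338574] [ 0.36  0.43  1.35  0.    1.36 -0.97] [[292.   0. 278.]
 [  0. 292. 212.]
 [  0.   0.   1.]]
cap 0.93 [635. 286.  14.] [289. 285.]
cap 0.91 [526. 293.  18.] [275. 215.]
cap 0.87 [593. 397.  20.] [362. 244.]
cap 0.48 [500. -65.   5.] [ 24. 254.]
tab_left 0.66 [630. 302.  24.] [299. 284.]
tab_left 0.58 [543. 304.  40.] [287. 231.]
tab_left 0.4 [597. 379.  39.] [353. 256.]
cap_grip 0.88 [636. 284.  10.] [288. 285.]
cap_grip 0.82 [592. 400.  16.] [364. 242.]
cap_grip 0.81 [417. 287.  10.] [248. 131.]
cap_grip 0.61 [524. 289.  16.] [272. 214.]
```

View pics/w1.png

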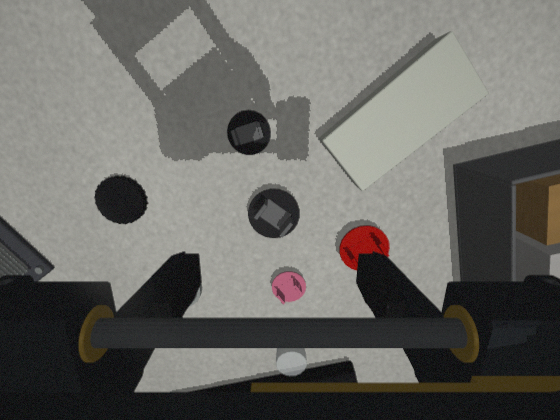

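```bash
python3 - <<'E'
from h import *
a=cv2.imread('pics/w1.png')
b=a[175:250,235:315]
b=np.clip(b.astype(float)*2.2,0,255).astype('uint8')
cv2.imwrite('pics/w1c.png',cv2.resize(b,None,fx=7,fy=7,interpolation=0))
E
```

```text
(no output)
```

View pics/w1c.png

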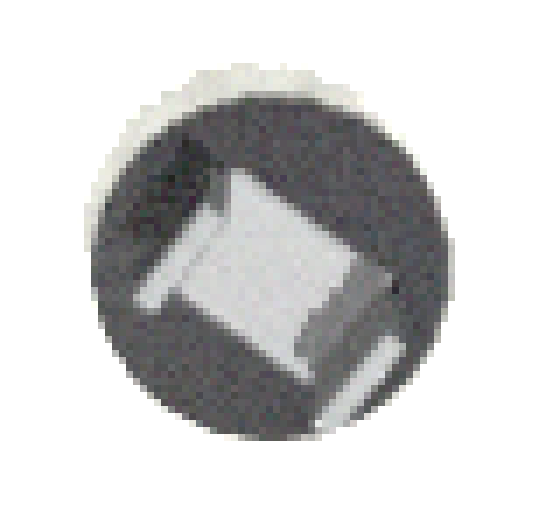

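```bash
python3 - <<'E'
from h import *; import pickle
p,s=pickle.load(open('w1.pkl','rb'))
g=lambda x,y,z:ray(p,(235+x/7-.5,175+y/7-.5),z)
A,B,C,D=[g(*q,43) for q in [(140,303),(232,172),(320,430),(404,340)]]
print(A,B,C,D,np.linalg.norm(A-B),np.linalg.norm(C-D))
L=(A+B)/2;Rr=(C+D)/2;print('mid',(L+Rr)/2,np.linalg.norm(L-Rr),np.degrees(np.arctan2(*(Rr-L)[[1,0]])), np.degrees(np.arctan2(*(B-A)[[1,0]])),np.degrees(np.arctan2(*(D-C)[[1,0]])))
print('plate',[g(*q,16.).round(1) for q in [(270,270),(92,270),(448,270),(270,97),(270,440)]])
# threshold circle
im=p['pixels'].astype(int).max(2); m=(im<75).astype('uint8'); n,l,st,c=cv2.connectedComponentsWithStats(m); 
k=l[205,255] if m[205,255] else l[230,262]; print(st[k],c[k])
cs,_=cv2.findContours(((l==k)|False).astype('uint8'),0,2); h=cv2.convexHull(cs[0])[:,0].astype(float)
e=cv2.fitEllipse(h.astype('float32')); print(e, ray(p,e[0],16))
P=np.array([ray(p,q,17) for q in h])[:,:2]; (c0,r0)=cv2.minEnclosingCircle(P.astype('float32')); print(c0,r0)
E
```

```text
[515.18408461 270.5969448   43.        ] [496.30772064 292.0222216   43.        ] [545.82573066 295.07840769  43.        ] [532.93688037 313.35290461  43.        ] 28.554502316514267 22.36246183173994
mid [522.56360407 292.76261968  43.        ] 40.6943301377027 34.25528630262145 131.3810979828463 125.19499786316723
plate [array([523.4, 291.2,  16. ]), array([515.3, 259.1,  16. ]), array([531.5, 323.4,  16. ]), array([491.4, 299.4,  16. ]), array([556.6, 282.7,  16. ])]
[ 248  188   51   50 1491] [273.47820255 211.89470154]
((273.2421875, 212.59327697753906), (49.30508041381836, 50.80189514160156), 98.83126831054688) [522.8164042  291.60963543  16.        ]
(523.3020629882812, 291.2791442871094) 33.804996490478516
```

```bash
python3 - <<'E'
from h import *
goal([523.3,291.4,90],np.radians(36-90))
E
```

```text
dp [140.8, -5.7, 38.4] ang [0.696, 0.0001, -0.0001] rows>= 4.6
```

send_rows(
  angular=[
    [0.14,0,0],
    [0.28,0,0],
    [0.42,0,0],
    [0.56,0,0],
    [0.696,0,0],
    [0.696,0,0],
    [0.696,0,0],
    [0.696,0,0],
    [0.696,0,0],
    [0.696,0,0],
  ],
  dp=[
    [30,-1,8],
    [60,-2,16],
    [90,-4,24],
    [120,-5,32],
    [141,-5.7,38.4],
    [141,-5.7,38.4],
    [141,-5.7,38.4],
    [141,-5.7,38.4],
    [141,-5.7,38.4],
    [141,-5.7,38.4],
  ],
  gripper=[1,1,1,1,1,1,1,1,1,1],
)

```text
t: 3.8
eef_pos: [523.4, 291.7, 90.7]
ee_rot: [0.321, 0.63, -0.32, 0.631]
contact_force: [-0.4, 1.5, -0.2]
finger_gap: 88.0
```

```bash
python3 - <<'E'
from h import *; import pickle
s=get_state();p=read_camera('wrist'); p=wristcam(p,s); save(p,'w2'); pickle.dump((p,s),open('w2.pkl','wb'))
print(s['t'],s['eef_pos'],np.degrees(zaz(s)))
a=cv2.imread('pics/w2.png')[170:300,190:370]
cv2.imwrite('pics/w2c.png',cv2.resize(np.clip(a*1.8,0,255).astype('uint8'),None,fx=4.4,fy=4.4,interpolation=0))
E
```

```text
3.8 [523.4226352  291.65259142  90.70252201] -53.934939580402244
```

View pics/w2c.png

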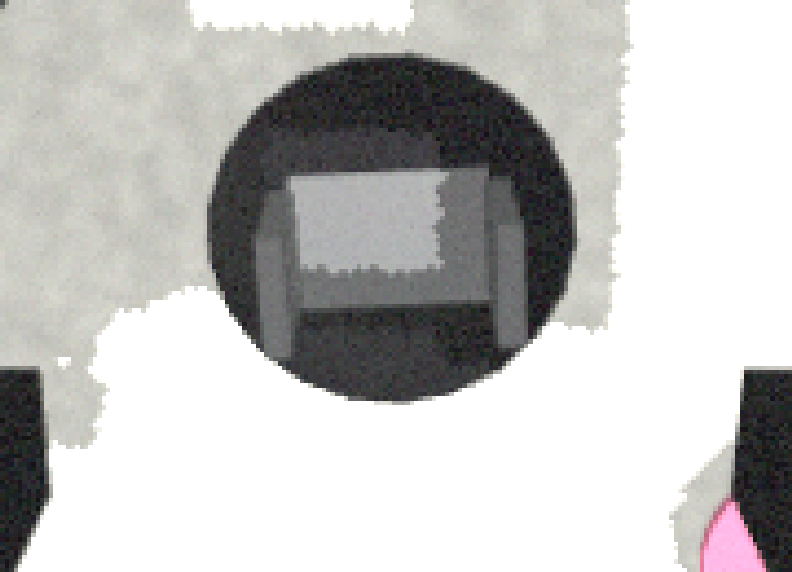

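```bash
python3 - <<'E'
from h import *; import pickle
p,s=pickle.load(open('w2.pkl','rb'))
g=lambda x,y,z:ray(p,(190+x/4.4-.5,170+y/4.4-.5),z)
la,lb,ra,rb=g(256,237,43),g(270,361,43),g(526,220,43),g(529,346,43)
f=lambda v:np.degrees(np.arctan2(v[1],v[0]))
print(np.linalg.norm(la-lb),np.linalg.norm(ra-rb),np.linalg.norm(la-ra),np.linalg.norm(lb-rb),(la+lb+ra+rb)/4, f(ra-la),f(rb-lb),f(la-lb),f(ra-rb))
q=[g(209,228,16),g(576,228,16),g(392,54,16),g(392,402,16)]
print([x.round(1) for x in q],(q[0]+q[1])/2,(q[2]+q[3])/2)
E
```

```text
22.002603647575825 22.14950993363272 43.3800219685396 42.984933829026545 [524.7675606  292.15580394  43.        ] 39.869630720893355 39.675135707840454 130.23937170633675 129.21425813930534
[array([496.6, 273.2,  16. ]), array([550.8, 312.7,  16. ]), array([504.6, 319.1,  16. ]), array([544.5, 264.3,  16. ])] [523.73431665 292.96695214  16.        ] [524.55220015 291.68142034  16.        ]
```

```bash
python3 - <<'E'
from h import *
goal([524.4,292.2,20.5],np.radians(39.7-90))
E
```

```text
dp [70.0, 1.1, 0.1] ang [-0.0636, 0.0004, -0.001] rows>= 1.4
```

send_rows(
  angular=[
    [-0.0636,0,0],
    [-0.0636,0,0],
    [-0.0636,0,0],
    [-0.0636,0,0],
    [-0.0636,0,0],
    [-0.0636,0,0],
    [-0.0636,0,0],
    [-0.0636,0,0],
  ],
  dp=[
    [15,1.1,0],
    [30,1.1,0],
    [45,1.1,0],
    [57,1.1,0],
    [65,1.1,0],
    [69.5,1.1,0],
    [69.5,1.1,0],
    [69.5,1.1,0],
  ],
  gripper=[1,1,1,1,1,1,1,1],
)

```text
t: 4.65
eef_pos: [524.6, 292.4, 21.4]
ee_rot: [0.301, 0.64, -0.3, 0.641]
contact_force: [0.1, 0.2, 0.3]
finger_gap: 88.3
```

Close with the arm held still.

send_rows(
  angular=[
    [0,0,0],
    [0,0,0],
    [0,0,0],
    [0,0,0],
    [0,0,0],
    [0,0,0],
    [0,0,0],
    [0,0,0],
    [0,0,0],
    [0,0,0],
    [0,0,0],
    [0,0,0],
  ],
  dp=[
    [0.5,0,0],
    [0.5,0,0],
    [0.5,0,0],
    [0.5,0,0],
    [0.5,0,0],
    [0.5,0,0],
    [0.5,0,0],
    [0.5,0,0],
    [0.5,0,0],
    [0.5,0,0],
    [0.5,0,0],
    [0.5,0,0],
  ],
  gripper=[0.8,0.6,0.5,0.4,0.3,0.2,0.1,0,0,0,0,0],
)

```text
t: 5.85
eef_pos: [524.8, 292.4, 21.2]
ee_rot: [0.301, 0.639, -0.3, 0.641]
contact_force: [-0.9, 0.6, 5.5]
finger_gap: 31.0
```

send_rows(
  angular=[
    [0,0,0],
    [0,0,0],
    [0,0,0],
    [0,0,0],
    [0,0,0],
    [0,0,0],
    [0,0,0],
    [0,0,0],
    [0,0,0],
    [0,0,0],
  ],
  dp=[
    [-5,0,0],
    [-20,0,0],
    [-50,0,0],
    [-90,0,0],
    [-130,0,0],
    [-170,0,0],
    [-200,0,0],
    [-219,0,0],
    [-219,0,0],
    [-219,0,0],
  ],
  gripper=[0,0,0,0,0,0,0,0,0,0],
)

```text
t: 6.85
eef_pos: [523.9, 292.2, 239.8]
ee_rot: [0.301, 0.64, -0.3, 0.64]
contact_force: [-0.6, 0.4, -1.1]
finger_gap: 30.7
```

```bash
python3 - <<'E'
from h import *; import pickle
s=get_state();p=read_camera('wrist'); p=wristcam(p,s); save(p,'w3'); pickle.dump((p,s),open('w3.pkl','wb'))
print(s['t'],s['eef_pos'],np.degrees(zaz(s)),s['joints'].round(2),s['finger_gap'],s['contact_force'])
E
```

```text
6.85 [523.93858374 292.1568778  239.78185705] -50.313226490022416 [ 0.31  0.48  1.26  0.    1.41 -0.38] 30.69217285024648 [-0.62100342  0.39119183 -1.06587516]
```

View pics/w3.png

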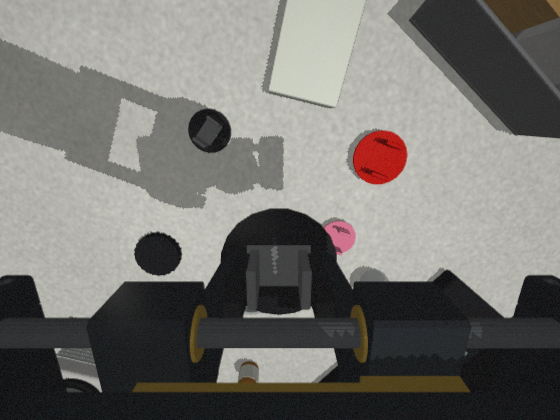

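```bash
python3 - <<'E'
from h import *
p=read_camera('scene')
g=lambda x,y,z:ray(p,(180+x/4-.5,80+y/4-.5),z)
a,b,c=g(155,317,8),g(315,402,8),g(431,284,8)
print(a,b,c,np.linalg.norm(a-b),np.linalg.norm(c-b),(a+c)/2)
f=lambda v:np.degrees(np.arctan2(v[1],v[0]))
print(f(b-a),f(c-b))
p=read_camera('side')
g=lambda x,y,z:ray(p,(200+x/2.7-.5,120+y/2.7-.5),z)
# side corners
a,b=g(308,239,8),g(419,235,8); c=g(296,172,8); print(a,b,c,np.linalg.norm(a-b),f(b-a),np.linalg.norm(c-a),f(c-a),(b+c)/2)
E
```

```text
[ 579.12204213 -156.41321527    8.        ] [532.45342001 -36.5295298    8.        ] [412.99535203 -85.87031227   8.        ] 128.64703002128 129.24682906001266 [ 496.05869708 -121.14176377    8.        ]
111.27009308018276 -157.55748978514805
[527.18563832 -32.03385451   8.        ] [411.79438599 -79.54652416   8.        ] [ 575.59757738 -155.14844963    8.        ] 124.79020350346212 -157.6204488907836 132.2910404226844 -68.53392570403824 [ 493.69598169 -117.3474869     8.        ]
```

```bash
python3 - <<'E'
from h import *
goal([664,-112,185],np.radians(-68))
E
```

```text
dp [53.8, -150.2, 400.5] ang [0.3087, -0.0001, 0.0002] rows>= 8.6
```

send_rows(
  angular=[
    [0.05,0,0],
    [0.1,0,0],
    [0.15,0,0],
    [0.2,0,0],
    [0.25,0,0],
    [0.3087,0,0],
    [0.3087,0,0],
    [0.3087,0,0],
    [0.3087,0,0],
    [0.3087,0,0],
    [0.3087,0,0],
    [0.3087,0,0],
    [0.3087,0,0],
    [0.3087,0,0],
  ],
  dp=[
    [5,-15,40],
    [10,-30,80],
    [15,-45,120],
    [20,-60,160],
    [27,-75,200],
    [32,-90,240],
    [37,-105,280],
    [43,-120,320],
    [48,-135,360],
    [54,-150,400],
    [54,-150,400],
    [54,-150,400],
    [54,-150,400],
    [54,-150,400],
  ],
  gripper=[0,0,0,0,0,0,0,0,0,0,0,0,0,0],
)

```text
t: 8.4
eef_pos: [663.7, -110.2, 185.0]
ee_rot: [0.395, 0.587, -0.395, 0.586]
contact_force: [-0.3, -0.1, -0.2]
finger_gap: 30.8
```

```bash
python3 - <<'E'
from h import *; import pickle
s=get_state();p=read_camera('wrist'); p=wristcam(p,s); save(p,'w4'); pickle.dump((p,s),open('w4.pkl','wb'))
print(s['t'],s['eef_pos'],np.degrees(zaz(s)),s['joints'].round(2),s['finger_gap'],s['contact_force'])
print(proj(p,[495,-119,115]))
E
```

```text
8.4 [ 663.73745913 -110.18749505  185.00468911] -67.9122858669607 [-0.34  0.69  1.06  0.    1.4  -0.72] 30.775048131639657 [-0.27830316 -0.07879085 -0.20154416]
[ 59.13237379 153.76864337]
```

View pics/w4.png

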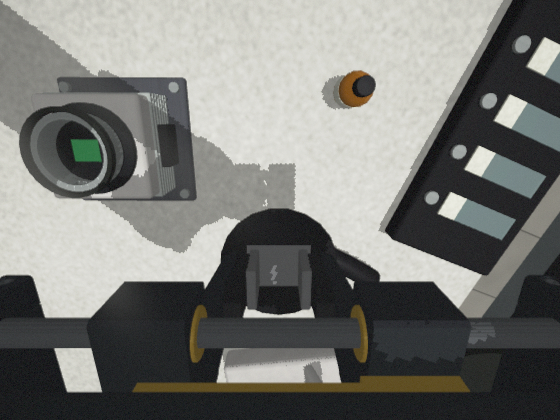

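```bash
python3 - <<'E'
from h import *
a=cv2.imread('pics/w4.png')[70:210,10:200]
cv2.imwrite('pics/w4c.png',cv2.resize(np.clip(a*1.5,0,255).astype('uint8'),None,fx=4.2,fy=4.2,interpolation=2))
E
```

```text
(no output)
```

View pics/w4c.png

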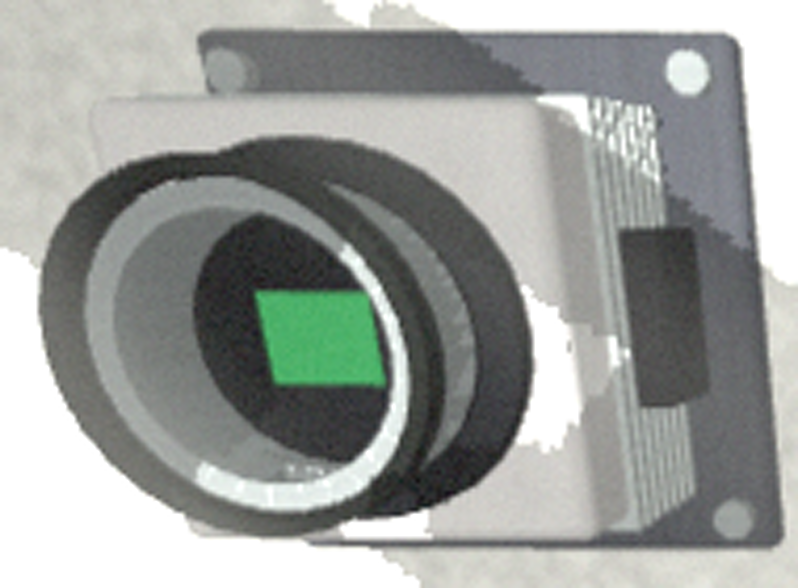

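```bash
python3 - <<'E'
from h import *
goal([382,8,195],np.radians(-158))
goal([382,8,195],np.radians(22))
E
```

```text
dp [-9.9, -216.6, -215.5] ang [1.5722, -0.0, -0.0001] rows>= 10.5
dp [-9.9, -216.6, -215.5] ang [-1.5694, 0.0001, -0.0] rows>= 10.5
```

send_rows(
  angular=[
    [0.12,0,0],
    [0.25,0,0],
    [0.38,0,0],
    [0.51,0,0],
    [0.64,0,0],
    [0.77,0,0],
    [0.9,0,0],
    [1.03,0,0],
    [1.16,0,0],
    [1.29,0,0],
    [1.42,0,0],
    [1.572,0,0],
    [1.572,0,0],
    [1.572,0,0],
    [1.572,0,0],
    [1.572,0,0],
  ],
  dp=[
    [-10,-18,-18],
    [-10,-36,-36],
    [-10,-54,-54],
    [-10,-72,-72],
    [-10,-90,-90],
    [-10,-108,-108],
    [-10,-126,-126],
    [-10,-144,-144],
    [-10,-162,-162],
    [-10,-180,-180],
    [-10,-200,-200],
    [-10,-216,-216],
    [-10,-216,-216],
    [-10,-216,-216],
    [-10,-216,-216],
    [-10,-216,-216],
  ],
  gripper=[0,0,0,0,0,0,0,0,0,0,0,0,0,0,0,0],
)

```text
t: 10.05
eef_pos: [383.0, 8.4, 195.0]
ee_rot: [0.694, 0.135, -0.694, 0.136]
contact_force: [0.6, 0.8, -0.4]
finger_gap: 31.5
```

```bash
python3 - <<'E'
from h import *; import pickle
s=get_state();p=read_camera('wrist'); p=wristcam(p,s); save(p,'w5'); pickle.dump((p,s),open('w5.pkl','wb'))
print(s['t'],s['eef_pos'],np.degrees(zaz(s)),s['joints'].round(2),s['finger_gap'],s['contact_force'])
c=proj(p,[495,-119,115]).astype(int);print(c)
x0=min(max(c[0]-90,0),380);y0=max(c[1]-70,0)
print(x0,y0)
a=cv2.imread('pics/w5.png')[y0:y0+140,x0:x0+180]
cv2.imwrite('pics/w5c.png',cv2.resize(np.clip(a*1.5,0,255).astype('uint8'),None,fx=4.2,fy=4.2,interpolation=2))
E
```

```text
10.05 [383.00599545   8.37260971 195.03461019] -157.9083078012476 [-0.29  0.04  1.95 -0.    1.15  0.9 ] 31.545060068475678 [ 0.60051046  0.76298894 -0.44541532]
[488 151]
380 81
```

View pics/w5c.png

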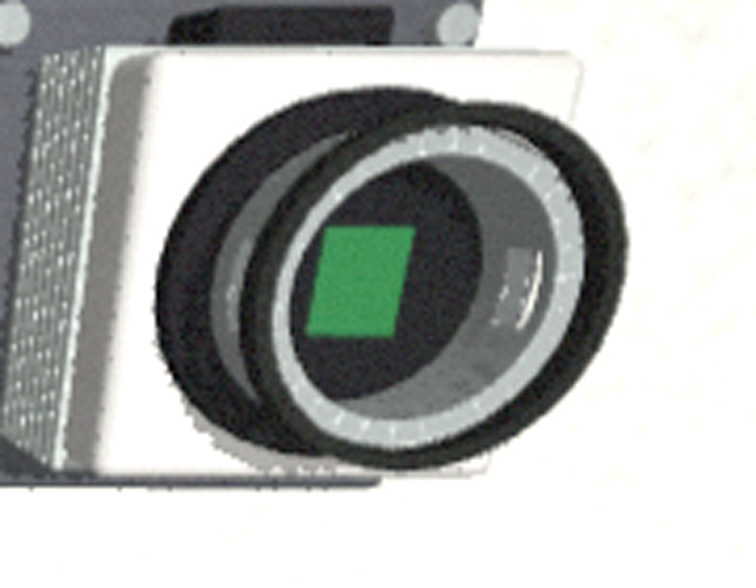

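View pics/w5.png

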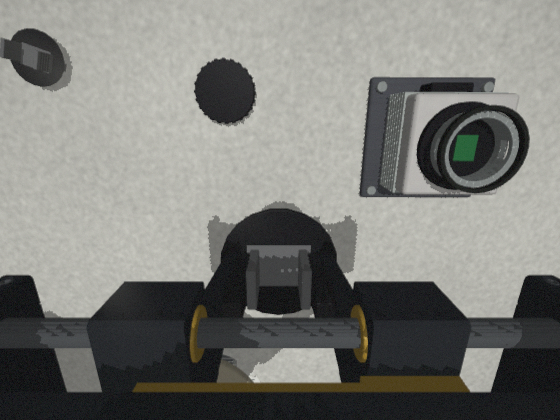

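```bash
python3 - <<'E'
from h import *; import pickle
from scipy.optimize import least_squares
P4=pickle.load(open('w4.pkl','rb'))[0];P5=pickle.load(open('w5.pkl','rb'))[0]
def circ(p,c,r,z):
    return np.array([proj(p,[c[0]+r*np.cos(t),c[1]+r*np.sin(t),z]) for t in np.linspace(0,2*np.pi,180)])
obs=[(P4,(10,70),25,0,[(113,300),(235,207),(388,400),(165,240),(180,420)]),(P4,(10,70),34,5,[(40,275),(190,152),(443,400),(90,440),(350,230)]),
(P5,(380,81),25,0,[(290,305),(430,155),(558,290),(390,415)]),(P5,(380,81),34,5,[(480,100),(628,240),(400,468),(243,300),(590,140)])]
def res(v):
    o=[]
    for p,off,r,dz,pts in obs:
        C=circ(p,v[:2],r,v[2]+dz)
        for q in pts:
            u=np.array(off)+np.array(q)/4.2-.4
            poly=C.astype('float32').reshape(-1,1,2)
            o.append(cv2.pointPolygonTest(poly,(float(u[0]),float(u[1])),True))
    return o
r=least_squares(res,[495,-119,115],diff_step=1e-3); print(r.x,np.round(r.fun,1))
v=r.x
for p,n in((P4,'w4'),(P5,'w5')):
    im=cv2.imread(f'pics/{n}.png'); im=cv2.resize(im,None,fx=4,fy=4)
    for rr,dz in((25,0),(30,0),(34,5)):
        cv2.polylines(im,[np.int32((circ(p,v[:2],rr,v[2]+dz)+.5)*4)],True,(0,0,255),1)
    c=(proj(p,[v[0],v[1],v[2]])*4).astype(int); cv2.imwrite(f'pics/{n}o.png',im[max(c[1]-220,0):c[1]+220,max(c[0]-300,0):c[0]+300])
E
```

```text
[ 495.7847749  -119.84187509  102.89529898] [-1.5 -0.4  1.6  2.7  3.8 -1.5 -0.4 -2.7 -0.8  2.2  0.4  0.6 -1.5  0.5
  0.5 -0.3 -0.  -3.  -0.5]
```

View pics/w4o.png

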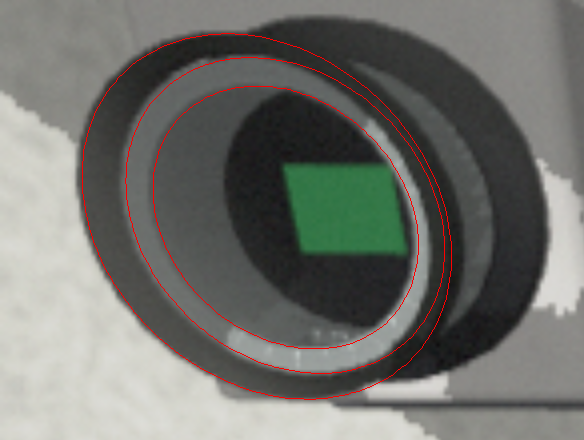

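View pics/w5o.png

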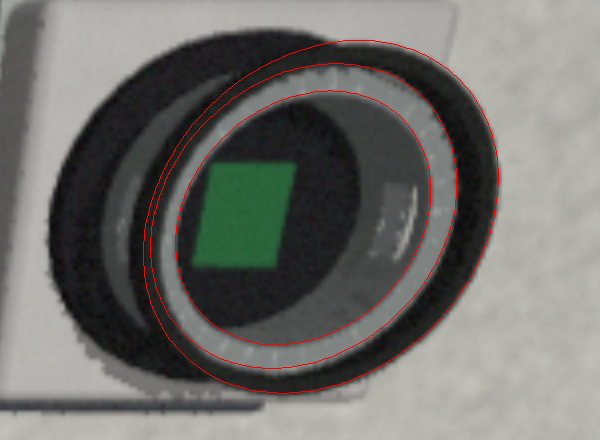

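```bash
python3 - <<'E'
from h import *
goal([421.5,-150,170],np.radians(-158))
E
```

```text
dp [25.0, 161.3, 23.7] ang [0.0012, 0.0001, 0.0] rows>= 3.3
```

send_rows(
  angular=[
    [0,0,0],
    [0,0,0],
    [0,0,0],
    [0,0,0],
    [0,0,0],
    [0,0,0],
    [0,0,0],
  ],
  dp=[
    [6,40,6],
    [12,80,12],
    [18,120,18],
    [25,161,24],
    [25,161,24],
    [25,161,24],
    [25,161,24],
  ],
  gripper=[0,0,0,0,0,0,0],
)

```text
t: 10.8
eef_pos: [421.1, -149.1, 170.0]
ee_rot: [-0.694, -0.136, 0.694, -0.136]
contact_force: [0.3, 0.2, -1.3]
finger_gap: 31.1
```

```bash
python3 - <<'E'
from h import *; import pickle
s=get_state();p=read_camera('wrist'); p=wristcam(p,s); save(p,'w6'); pickle.dump((p,s),open('w6.pkl','wb'))
print(s['t'],s['eef_pos'],np.degrees(zaz(s)),s['joints'].round(2),s['finger_gap'],s['contact_force'])
E
```

```text
10.8 [ 421.06007777 -149.08433916  169.97130119] -157.87619882530888 [-0.6   0.21  1.82  0.    1.11  0.58] 31.110180904759762 [ 0.32017579  0.23224308 -1.25958866]
```

View pics/w6.png

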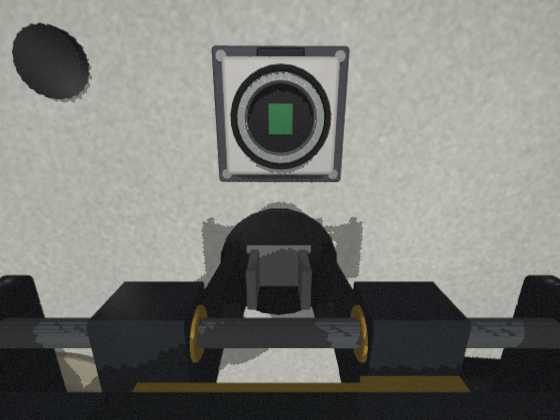

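```bash
cat > fit.py <<'E'
from h import *; import pickle
from scipy.optimize import minimize
from scipy.ndimage import map_coordinates
V=[]
for n in('w4','w5','w6'):
    p,s=pickle.load(open(n+'.pkl','rb')); g=cv2.cvtColor(p['pixels'],cv2.COLOR_RGB2GRAY).astype(float)
    g=np.log(g+8); g=cv2.GaussianBlur(g,(0,0),0.7); V.append((p,s,g))
th=np.linspace(0,2*np.pi,240,endpoint=False)
def P(p,s,X,off):
    H=np.array(p['hand_eye']); R0=Ro.from_quat(s['ee_rot']).as_matrix()
    c=(X-s['eef_pos'])@R0 - H[:3,3]-np.array([0,off[0],off[1]]); c=c@H[:3,:3]; u=c@np.array(p['K']).T; return u[:,:2]/u[:,2:]
def ringI(V1,v,r,z,off):
    p,s,g=V1
    u=P(p,s,np.c_[v[0]+r*np.cos(th),v[1]+r*np.sin(th),np.full(th.size,z)],off)
    return map_coordinates(g,[u[:,1],u[:,0]],order=1,mode='nearest')
def score(v,off,full=False):
    t=0;d=1.0
    zr=v[2]
    # bore edge: abs radial step at r=25
    parts=[]
    for V1 in V:
        a=np.abs(ringI(V1,v,25+d,zr,off)-ringI(V1,v,25-d,zr,off)).mean()
        b=np.abs(ringI(V1,v,34+d,zr+5,off)-ringI(V1,v,34-d,zr+5,off)).mean()
        c=np.abs(ringI(V1,v,38+d,81,off)-ringI(V1,v,38-d,81,off)).mean()
        parts.append((a,b,c)); t+=a+b+c
    return np.array(parts) if full else t
if __name__=='__main__':
    f=lambda q:-score(q[:3],q[3:])+ .01*(q[3]**2+q[4]**2)
    best=[]
    for z in range(100,130,3):
      for x0 in ((495.8,-119.8),(495,-117)):
        r=minimize(f,[*x0,z,0,0],method='Nelder-Mead',options=dict(initial_simplex=np.array([[*x0,z,0,0],[x0[0]+3,x0[1],z,0,0],[x0[0],x0[1]+3,z,0,0],[*x0,z+3,0,0],[*x0,z,2,0],[*x0,z,0,2]]),maxiter=800))
        best.append((r.fun,*r.x))
    best.sort(); print(np.round(best[:6],3)); print(score(best[0][1:4],best[0][4:],True).round(2))
    np.save('port.npy',best[0][1:])
    v=best[0][1:4];off=best[0][4:]
    for n,(p,s,g) in zip(('w4','w5','w6'),V):
        im=cv2.resize(cv2.imread(f'pics/{n}.png'),None,fx=4,fy=4)
        for rr,z in((25,v[2]),(30,v[2]),(34,v[2]+5),(38,81)):
            u=P(p,s,np.c_[v[0]+rr*np.cos(th),v[1]+rr*np.sin(th),np.full(th.size,z)],off)
            cv2.polylines(im,[np.int32((u+.5)*4)],True,(0,0,255),1)
        c=(u.mean(0)*4).astype(int); cv2.imwrite(f'pics/{n}p.png',im[max(c[1]-220,0):c[1]+220,max(c[0]-260,0):c[0]+260])
    import itertools
    cv2.imwrite('pics/fit.png',cv2.resize(np.hstack([cv2.resize(cv2.imread(f'pics/{n}p.png'),(400,400)) for n in('w4','w5')]),None,fx=1,fy=1))
E
python3 fit.py
```

```text
[[-6.31500e+00  4.95111e+02 -1.19894e+02  1.03201e+02 -7.20000e-02
  -1.40000e-02]
 [-6.31500e+00  4.95111e+02 -1.19893e+02  1.03201e+02 -7.20000e-02
  -1.40000e-02]
 [-6.31500e+00  4.95111e+02 -1.19894e+02  1.03201e+02 -7.20000e-02
  -1.40000e-02]
 [-6.31500e+00  4.95111e+02 -1.19894e+02  1.03201e+02 -7.20000e-02
  -1.40000e-02]
 [-6.31500e+00  4.95110e+02 -1.19893e+02  1.03201e+02 -7.20000e-02
  -1.40000e-02]
 [-6.31500e+00  4.95110e+02 -1.19893e+02  1.03201e+02 -7.20000e-02
  -1.40000e-02]]
[[0.5  0.53 0.35]
 [0.72 0.79 0.49]
 [0.59 1.24 1.11]]
```

View pics/fit.png

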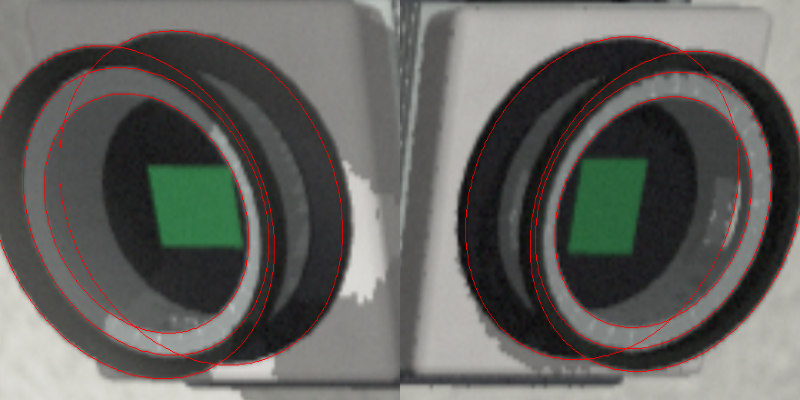

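View pics/w6p.png

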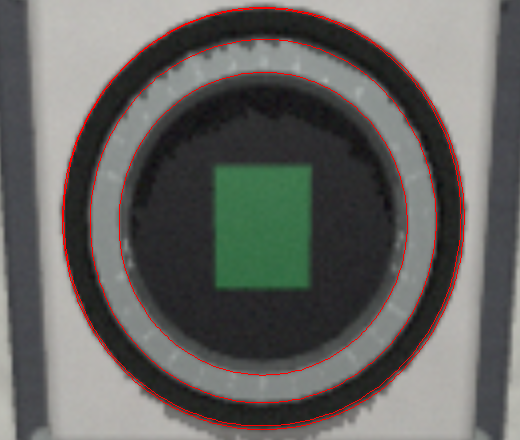

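```bash
python3 - <<'E'
from h import *; import pickle
a=cv2.imread('pics/w6.png')
cv2.imwrite('pics/w6a.png',cv2.resize(np.clip(a[35:195,200:362]*1.6,0,255).astype('uint8'),None,fx=4,fy=4,interpolation=0)[:600])
cv2.imwrite('pics/w6b.png',cv2.resize(np.clip(a[200:320,205:355]*2.5,0,255).astype('uint8'),None,fx=5,fy=5,interpolation=0)[:600])
E
```

```text
(no output)
```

View pics/w6a.png

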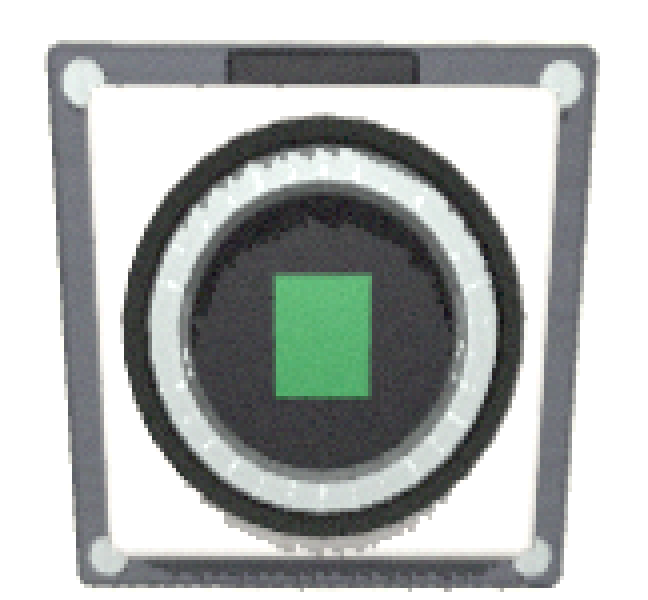

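View pics/w6b.png

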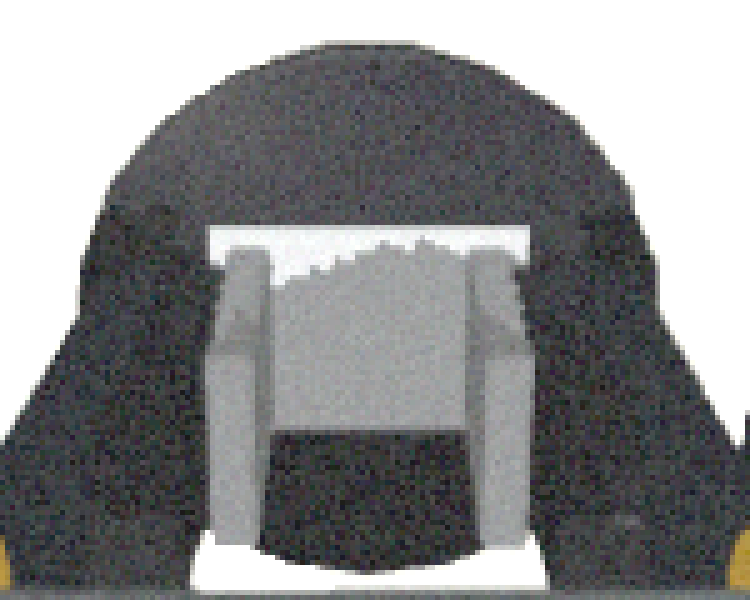

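```bash
python3 - <<'E'
from h import *; import pickle
p,s=pickle.load(open('w6.pkl','rb')); H=np.array(p['hand_eye'])
def tray(u,x):
    d=H[:3,:3]@(np.linalg.inv(p['K'])@np.array([u[0],u[1],1.])); return H[:3,3]+d*(x-H[0,3])/d[0]
f=lambda x,y,d:tray((205+x/5-.5,200+y/5-.5),d)
for d in (7,8,9): print('front',f(370,42,d).round(1), 'sides', f(110,190,d).round(1),f(632,190,d).round(1))
print('tabtops near edge',[f(*q,-22).round(1) for q in((208,355),(532,355),(210,545),(530,548))])
def circ3(a,b,c):
    A=np.array([b-a,c-a])*2; return np.linalg.solve(A,[b@b-a@a,c@c-a@a])
for d in (7,8,9):
    pts=[f(*q,d)[1:] for q in((110,190),(180,110),(250,65),(370,42),(490,65),(580,125),(632,190))]
    A=np.array([[2*q[0],2*q[1],1] for q in pts]);b=[q@q for q in pts]; o=np.linalg.lstsq(A,b,rcond=None)[0]; print(d,o[:2],np.sqrt(o[2]+o[:2]@o[:2]))
R0=Ro.from_quat(s['ee_rot']).as_matrix()
for X in([495.11,-119.89,103.2],): print('port in tool',R0.T@(np.array(X)-s['eef_pos']))
g=lambda x,y,z:ray(p,(200+x/4-.5,35+y/4-.5),z)
A,B,C,D=g(52,45,10),g(597,46,10),g(565,586,10),g(79,584,10)
an=lambda v:np.degrees(np.arctan2(v[1],v[0]))
print(an(B-A),an(C-D),an(A-D)-90,an(B-C)-90,(A+B+C+D)/4,np.linalg.norm(A-B),np.linalg.norm(A-D)); print('tool y az',np.degrees(zaz(s))+90)
E
```

```text
front [  7.   -0.3 -33.7] sides [  7.  -29.8 -16.1] [  7.   29.4 -16.1]
front [  8.   -0.3 -33.4] sides [  8.  -30.  -15.7] [  8.   29.6 -15.7]
front [  9.   -0.3 -33.1] sides [  9.  -30.2 -15.3] [  9.   29.8 -15.3]
tabtops near edge [array([-22. , -15.8, -11.5]), array([-22. ,  15.1, -11.4]), array([-22. , -16.4,  10. ]), array([-22. ,  15.7,  10.4])]
7 [-0.22707174 -0.07538354] 33.60944594350579
8 [-0.22572196  0.45789361] 33.82929982356132
9 [-0.22437218  0.99117076] 34.049153703616845
port in tool [ 66.75895821   0.8688966  -79.60272358]
-67.98148648845408 -68.1228480298058 -68.67763813089533 -67.40713736138551 [ 495.59208396 -120.40242061   10.        ] 126.62617434856072 127.32359101418518
tool y az -67.87619882530888
```

send_rows(
  angular=[
    [0,0,0],
    [0,0,0],
    [0,0,0],
    [0,0,0],
    [0,0,0],
    [0,0,0],
    [0,0,0],
  ],
  dp=[
    [0,0.5,-30],
    [0,1.1,-60],
    [0,1.1,-79.7],
    [10,1.1,-79.7],
    [25,1.1,-79.7],
    [36,1.1,-79.7],
    [36,1.1,-79.7],
  ],
  gripper=[0,0,0,0,0,0,0],
)

```text
t: 11.55
eef_pos: [494.0, -119.4, 132.6]
ee_rot: [-0.693, -0.137, 0.695, -0.135]
contact_force: [0.7, -0.4, -0.6]
finger_gap: 31.1
```

```bash
python3 - <<'E'
from h import *
s=get_state();p=read_camera('wrist'); p=wristcam(p,s); save(p,'w7')
print(s['t'],s['eef_pos'],np.degrees(zaz(s)),s['contact_force'])
goal([495.11-0,-119.89,120],zaz(s))
R0=Ro.from_quat(s['ee_rot']).as_matrix();print('port in tool',R0.T@(np.array([495.11,-119.89,103.2])-s['eef_pos']))
ps=read_camera('side');save(ps,'s7'); 
c=proj(ps,[495,-119,120]).astype(int); cv2.imwrite('pics/s7c.png',cv2.resize(cv2.imread('pics/s7.png')[c[1]-50:c[1]+50,c[0]-65:c[0]+65],None,fx=6,fy=6,interpolation=2))
E
```

```text
11.55 [ 494.02004948 -119.40114981  132.62915328] -157.83870920511896 [ 0.74628195 -0.37741587 -0.63523662]
dp [13.6, 0.4, -0.4] ang [-0.0002, 0.001, 0.0012] rows>= 0.3
port in tool [29.42505413  0.93631679 -0.88967968]
```

View pics/w7.png

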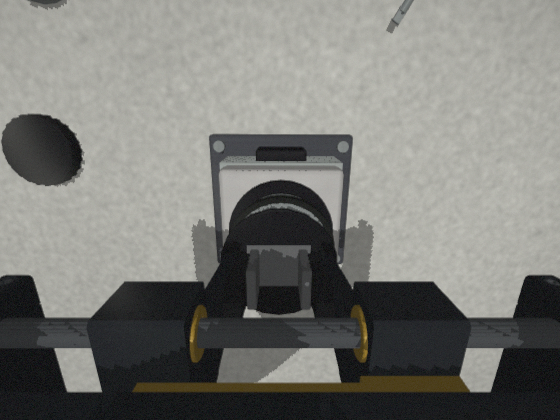

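View pics/s7c.png

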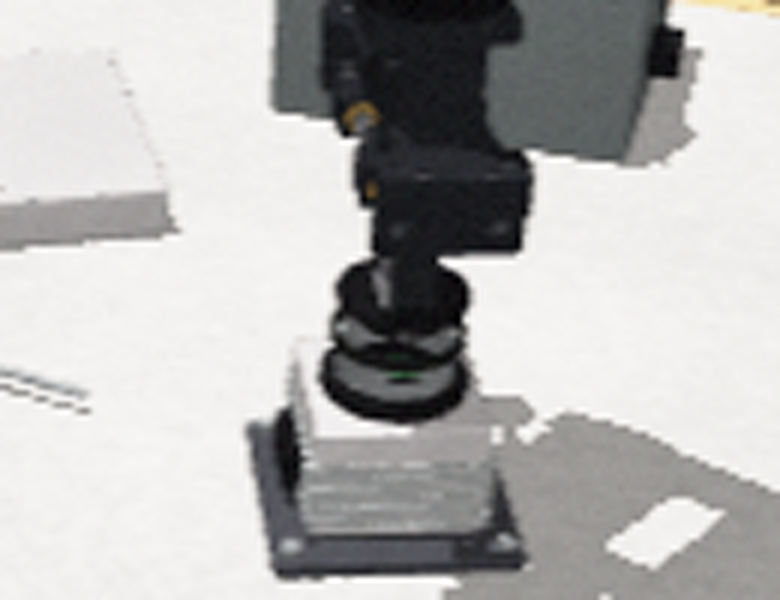

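send_rows(
  angular=[
    [0,0,0],
    [0,0,0],
  ],
  dp=[
    [0,0,0],
    [0,0,0],
  ],
  gripper=[0,0],
)

```text
t: 11.85
eef_pos: [495.2, -120.1, 134.9]
ee_rot: [0.694, 0.136, -0.694, 0.136]
contact_force: [0.3, 0.0, -0.7]
finger_gap: 30.9
```

```bash
python3 - <<'E'
from h import *
s=get_state(); print(s['t'],s['eef_pos'],s['contact_force'],s['qvel'].round(3)); goal([495.11,-119.89,124],np.radians(-158.05),s)
E
```

```text
11.85 [ 495.16904771 -120.12699773  134.87976457] [ 0.2935941   0.04651506 -0.65667829] [ 0.001  0.003  0.001  0.    -0.    -0.002]
dp [10.9, -0.2, -0.0] ang [0.0032, -0.0006, -0.0007] rows>= 0.2
```

send_rows(
  angular=[
    [0.003,0,0],
    [0.003,0,0],
    [0.003,0,0],
    [0.003,0,0],
    [0.003,0,0],
    [0.003,0,0],
  ],
  dp=[
    [2,0,0],
    [4,0,0],
    [6,0,0],
    [8,0,0],
    [10,0,0],
    [10,0,0],
  ],
  gripper=[0,0,0,0,0,0],
)

```text
t: 12.45
eef_pos: [495.0, -120.1, 124.6]
ee_rot: [0.694, 0.135, -0.694, 0.135]
contact_force: [-0.2, 0.8, -1.2]
finger_gap: 30.6
```

send_rows(
  angular=[
    [0,0,0],
    [0,0,0],
    [0,0,0],
    [0,0,0],
  ],
  dp=[
    [1,0,0],
    [2,0,0],
    [3,0,0],
    [3,0,0],
  ],
  gripper=[0,0,0,0],
)

```text
t: 12.85
eef_pos: [495.0, -120.1, 121.4]
ee_rot: [0.694, 0.135, -0.694, 0.135]
contact_force: [0.3, 0.5, -0.9]
finger_gap: 30.8
```

send_rows(
  angular=[
    [0,0,0],
    [0,0,0],
    [0,0,0],
    [0,0,0],
  ],
  dp=[
    [1,0,0],
    [2,0,0],
    [3,0,0],
    [3,0,0],
  ],
  gripper=[0,0,0,0],
)

```text
t: 13.25
eef_pos: [494.9, -120.0, 118.3]
ee_rot: [-0.694, -0.135, 0.694, -0.135]
contact_force: [-0.2, -0.3, -1.4]
finger_gap: 31.0
```

send_rows(
  angular=[
    [0,0,0],
    [0,0,0],
    [0,0,0],
    [0,0,0],
  ],
  dp=[
    [0.7,0,0],
    [1.4,0,0],
    [2,0,0],
    [2,0,0],
  ],
  gripper=[0,0,0,0],
)

```text
t: 13.65
eef_pos: [495.0, -120.0, 116.4]
ee_rot: [0.694, 0.135, -0.694, 0.135]
contact_force: [-1.0, -0.6, 1.1]
finger_gap: 31.2
```

Collar contact is starting (about 2 N up), at TCP z ≈ 116.5. I'll continue in small steps.

send_rows(
  angular=[
    [0,0,0],
    [0,0,0],
    [0,0,0],
  ],
  dp=[
    [0.7,0,0],
    [1.4,0,0],
    [1.4,0,0],
  ],
  gripper=[0,0,0],
)

```text
t: 13.95
eef_pos: [495.0, -120.0, 115.1]
ee_rot: [0.694, 0.135, -0.694, 0.135]
contact_force: [-1.1, 0.7, 3.1]
finger_gap: 30.8
```

send_rows(
  angular=[
    [0,0,0],
    [0,0,0],
    [0,0,0],
  ],
  dp=[
    [0.7,0,0],
    [1.4,0,0],
    [1.4,0,0],
  ],
  gripper=[0,0,0],
)

```text
t: 14.25
eef_pos: [495.0, -120.0, 113.7]
ee_rot: [0.694, 0.135, -0.694, 0.135]
contact_force: [-2.2, 0.8, 5.1]
finger_gap: 31.1
```

send_rows(
  angular=[
    [0,0,0],
    [0,0,0],
    [0,0,0],
  ],
  dp=[
    [0.5,0,0],
    [1,0,0],
    [1,0,0],
  ],
  gripper=[0,0,0],
)

```text
t: 14.55
eef_pos: [495.0, -120.0, 112.8]
ee_rot: [0.694, 0.135, -0.694, 0.135]
contact_force: [-2.8, 0.7, 4.9]
finger_gap: 31.1
```

send_rows(
  angular=[
    [0,0,0],
    [0,0,0],
  ],
  dp=[
    [0.5,0,0],
    [0.8,0,0],
  ],
  gripper=[0,0],
)

```text
t: 14.75
eef_pos: [495.0, -120.0, 112.2]
ee_rot: [0.694, 0.135, -0.694, 0.135]
contact_force: [-2.1, 0.3, 5.6]
finger_gap: 30.7
```

send_rows(
  angular=[
    [0,0,0],
    [0,0,0],
  ],
  dp=[
    [0.5,0,0],
    [0.8,0,0],
  ],
  gripper=[0,0],
)

```text
t: 14.95
eef_pos: [495.0, -120.0, 111.6]
ee_rot: [0.694, 0.135, -0.694, 0.135]
contact_force: [-2.7, 0.6, 8.1]
finger_gap: 30.8
```

send_rows(
  angular=[
    [0,0,0],
    [0,0,0],
  ],
  dp=[
    [0.5,0,0],
    [0.8,0,0],
  ],
  gripper=[0,0],
)

```text
t: 15.15
eef_pos: [495.1, -120.0, 111.5]
ee_rot: [0.694, 0.135, -0.694, 0.135]
contact_force: [-4.1, 1.9, 12.3]
finger_gap: 31.0
```

send_rows(
  angular=[
    [0,0,0],
    [0,0,0],
    [0,0,0],
    [0,0,0],
    [0,0,0],
    [0,0,0],
    [0,0,0],
    [0,0,0],
  ],
  dp=[
    [0.5,0,0],
    [0.5,0,0],
    [0.5,0,0],
    [0.5,0,0],
    [0.5,0,0],
    [0.5,0,0],
    [0.5,0,0],
    [0.5,0,0],
  ],
  gripper=[0,0.4,0.45,0.5,0.55,0.6,0.7,0.7],
)

```text
t: 15.95
eef_pos: [495.1, -120.0, 110.8]
ee_rot: [0.694, 0.135, -0.694, 0.135]
contact_force: [-0.6, -0.6, 0.5]
finger_gap: 61.6
```

```bash
python3 - <<'E'
from h import *; import pickle
s=get_state();p=read_camera('wrist'); p=wristcam(p,s); save(p,'w8'); pickle.dump((p,s),open('w8.pkl','wb'))
print(s['t'],s['eef_pos'],s['finger_gap'],s['contact_force'])
a=cv2.imread('pics/w8.png')
cv2.imwrite('pics/w8b.png',cv2.resize(np.clip(a[195:325,200:360]*2.,0,255).astype('uint8'),None,fx=4.5,fy=4.5,interpolation=0)[:600])
E
```

```text
15.95 [ 495.08066213 -120.04649951  110.79649577] 61.5815432811368 [-0.64759711 -0.56532969  0.51199374]
```

View pics/w8b.png

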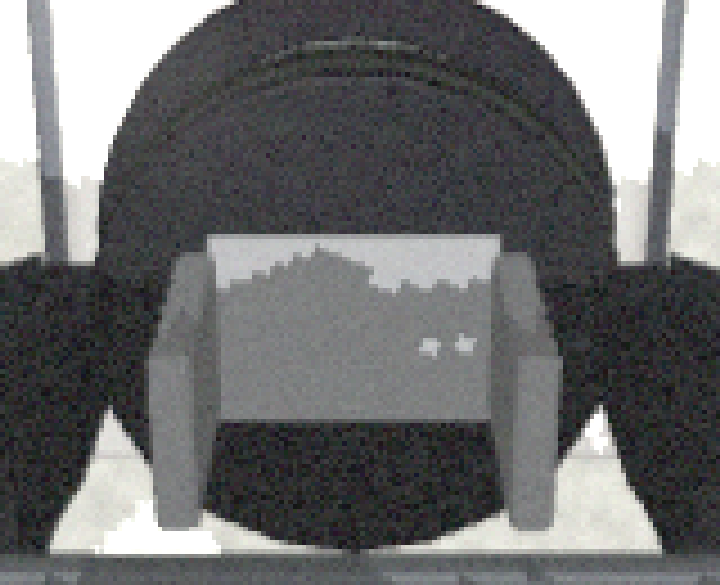

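send_rows(
  angular=[
    [0,0,0],
    [0,0,0],
    [0,0,0],
    [0,0,0],
    [0,0,0],
    [0,0,0],
    [0,0,0],
    [0,0,0],
    [0,0,0],
    [0,0,0],
    [0,0,0],
    [0,0,0],
    [0,0,0],
  ],
  dp=[
    [0,0,0],
    [0,0,0],
    [0,0,0],
    [-8,0,0],
    [-20,0,0],
    [-40,0,0],
    [-70,0,0],
    [-75,-40,-20],
    [-75,-80,-40],
    [-75,-120,-57],
    [-75,-160,-57],
    [-75,-160,-57],
    [-75,-160,-57],
  ],
  gripper=[0.85,1,1,1,1,1,1,1,1,1,1,1,1],
)

```text
t: 17.3
eef_pos: [488.2, 50.0, 186.8]
ee_rot: [0.695, 0.135, -0.693, 0.136]
contact_force: [0.5, -0.5, 0.8]
finger_gap: 88.0
```

```bash
python3 - <<'E'
from h import *; import pickle
s=get_state();p=read_camera('wrist'); p=wristcam(p,s); save(p,'w9'); pickle.dump((p,s),open('w9.pkl','wb'))
print(s['t'],s['eef_pos'],s['contact_force'])
c=proj(p,[495,-120,110]).astype(int); print(c)
x0=min(max(c[0]-80,0),400);y0=max(c[1]-70,0)
a=cv2.imread('pics/w9.png')[y0:y0+140,x0:x0+160]
cv2.imwrite('pics/w9c.png',cv2.resize(np.clip(a*1.8,0,255).astype('uint8'),None,fx=4.2,fy=4.2,interpolation=2))
p=read_camera('side');save(p,'s9');c=proj(p,[495,-120,110]).astype(int)
cv2.imwrite('pics/s9c.png',cv2.resize(cv2.imread('pics/s9.png')[c[1]-40:c[1]+40,c[0]-50:c[0]+50],None,fx=7,fy=7,interpolation=2))
E
```

```text
17.3 [488.19652407  50.02892113 186.78795941] [ 0.49229041 -0.51706871  0.81957038]
[461 283]
```

View pics/w9c.png

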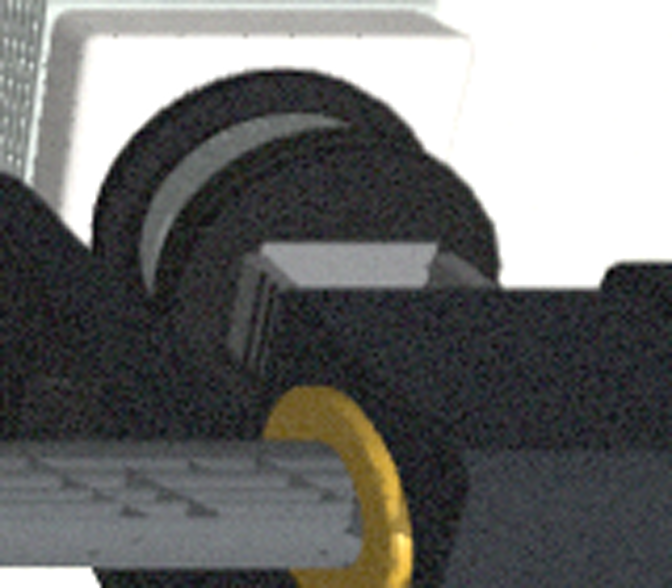

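View pics/s9c.png

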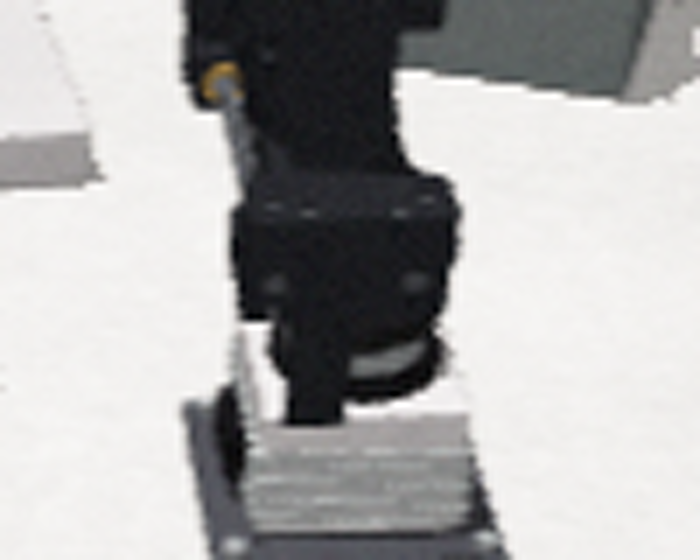

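send_rows(
  angular=[
    [0,0,0],
    [0,0,0],
    [0,0,0],
    [0,0,0],
    [0,0,0],
    [0,0,0],
  ],
  dp=[
    [0,0,40],
    [0,0,80],
    [0,0,110],
    [0,0,110],
    [0,0,110],
    [0,0,110],
  ],
  gripper=[1,1,1,1,1,1],
)

```text
t: 18.0
eef_pos: [387.4, 7.4, 186.5]
ee_rot: [0.695, 0.134, -0.694, 0.135]
contact_force: [0.1, 0.4, 1.7]
finger_gap: 88.0
```

```bash
python3 - <<'E'
from h import *; import pickle
s=get_state();p=read_camera('wrist'); p=wristcam(p,s); save(p,'w10'); pickle.dump((p,s),open('w10.pkl','wb'))
print(s['t'],s['eef_pos'],s['contact_force'])
im=cv2.resize(cv2.imread('pics/w10.png'),None,fx=4,fy=4); th=np.linspace(0,6.283,120)
for rr,z in((34,108.7-3.9+4+.9),(34,110.),(38,81)):
    u=np.array([proj(p,[495.1+rr*np.cos(t),-119.9+rr*np.sin(t),z]) for t in th])
    cv2.polylines(im,[np.int32((u+.5)*4)],True,(0,0,255),1)
c=(proj(p,[495,-120,110])*4).astype(int); print(c)
a=im[max(c[1]-280,0):c[1]+280,max(c[0]-320,0):c[0]+300]
cv2.imwrite('pics/w10c.png',np.clip(a*1.6,0,255).astype('uint8'))
p=read_camera('side');save(p,'s10');c=proj(p,[495,-120,110]).astype(int)
cv2.imwrite('pics/s10c.png',cv2.resize(cv2.imread('pics/s10.png')[c[1]-40:c[1]+40,c[0]-50:c[0]+50],None,fx=7,fy=7,interpolation=2))
p=read_camera('scene');save(p,'sc10');
E
```

```text
18.0 [387.39130203   7.4041728  186.45352262] [0.12136952 0.38408476 1.6538593 ]
[1952  627]
```

View pics/w10c.png

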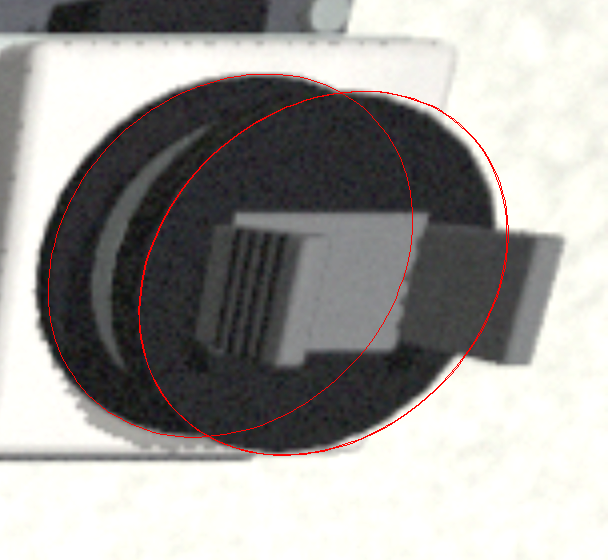

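View pics/s10c.png

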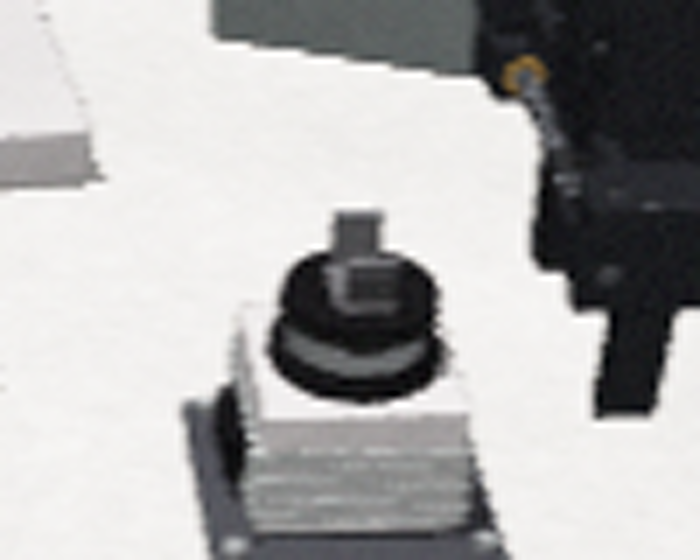

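View pics/sc10.png

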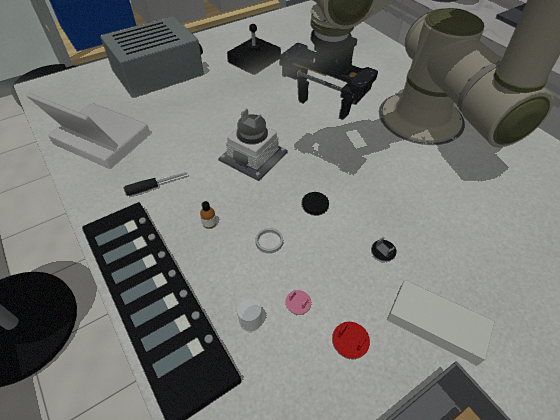

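```bash
python3 - <<'E'
import fit; from fit import *
p,s=pickle.load(open('w10.pkl','rb')); g=cv2.GaussianBlur(np.log(cv2.cvtColor(p['pixels'],cv2.COLOR_RGB2GRAY).astype(float)+8),(0,0),.7); V1=(p,s,g)
# silhouette far edge of plate top: use angles where outside is bright
best=[]
for z in np.arange(103,116,.5):
    r=max(((np.abs(ringI(V1,(495.1+dx,-119.9+dy),35,z,(0,0))-ringI(V1,(495.1+dx,-119.9+dy),33,z,(0,0))).mean()),dx,dy) for dx in np.arange(-1.5,1.6,.5) for dy in np.arange(-1.5,1.6,.5))
    r0=np.abs(ringI(V1,(495.1,-119.9),35,z,(0,0))-ringI(V1,(495.1,-119.9),33,z,(0,0))).mean()
    fl=np.abs
    print(z,np.round(r,2),round(r0,2))
# flange check
print(max(((np.abs(ringI(V1,(495.1+dx,-119.9+dy),39,81,(0,0))-ringI(V1,(495.1+dx,-119.9+dy),37,81,(0,0))).mean()),dx,dy) for dx in np.arange(-3,3.1,.5) for dy in np.arange(-3,3.1,.5)))
# tab gap: w8 crop scale 4.5 offset (200,195): near-top edges
p8,s8=pickle.load(open('w8.pkl','rb'))
h=lambda x,y,z:ray(p8,(200+x/4.5-.5,195+y/4.5-.5),z)
for z in (133.3,134.7,138): print(z,np.linalg.norm(h(150,356,z)-h(562,356,z)),np.linalg.norm(h(158,527,z)-h(553,530,z)),np.linalg.norm(h(150,356,z)-h(158,527,z)))
E
```

```text
103.0 [0.38 0.   1.5 ] 0.29
103.5 [ 0.44  0.5  -1.5 ] 0.31
104.0 [ 0.5  0.  -1.5] 0.33
104.5 [ 0.58  0.   -1.5 ] 0.37
105.0 [ 0.64  0.   -1.5 ] 0.42
105.5 [ 0.67  0.   -1.5 ] 0.48
106.0 [ 0.66  0.   -1.5 ] 0.54
106.5 [ 0.66  0.   -1.  ] 0.59
107.0 [ 0.65 -0.5  -0.5 ] 0.62
107.5 [ 0.65 -0.5   0.  ] 0.62
108.0 [ 0.64 -0.5   0.5 ] 0.59
108.5 [ 0.62 -0.5   1.  ] 0.54
109.0 [ 0.61 -1.    1.5 ] 0.47
109.5 [ 0.59 -1.    1.5 ] 0.4
110.0 [ 0.54 -1.    1.5 ] 0.34
110.5 [ 0.48 -1.    1.5 ] 0.29
111.0 [ 0.42 -1.5   1.5 ] 0.26
111.5 [ 0.37 -1.5   1.5 ] 0.23
112.0 [ 0.32 -1.5   1.5 ] 0.21
112.5 [ 0.28 -1.5   1.5 ] 0.19
113.0 [ 0.25 -1.5   1.5 ] 0.19
113.5 [ 0.22 -1.5   1.5 ] 0.18
114.0 [ 0.2 -1.5  1.5] 0.19
114.5 [ 0.2  0.5 -0.5] 0.19
115.0 [0.19 0.5  0.  ] 0.19
115.5 [0.19 0.5  0.5 ] 0.19
(np.float64(0.7620535526047936), np.float64(-0.5), np.float64(2.0))
133.3 43.75812069345113 43.98684207623019 21.518210225703495
134.7 43.261648714822265 43.48777506482428 21.274068378704484
138 42.09139333662569 42.31140282365312 20.698591167921013
```

The plate top measures about 107.5 mm. Latched should be 108–109 mm, against about 112 mm if unlatched. The tabs are fully spread (about 43.8 mm), the plate is level, and the other things look where they were. Handing in.

```bash
python3 -c "
from rig import sign_off; print(sign_off())"
```

```text
the job is handed in; nothing more can be done
None
```

The larger black cap is in the camera port, and my last checks show both tabs spread and the plate level and low. I handed the job in at about 18 s with the gripper open and clear.

**What I did:** I pinched the cap by its tabs and carried it over the port. I took the window direction from the one window I could see in the bore, lining the teeth up with it by eye to within about 1°. I then lowered the cap until the plate stopped on the rim and opened the gripper there.

**Force on the camera:** the collar pushed back from about 2 N to 8 N, then the reading rose to 12.3 N at the stop, below the 25 N limit. I only read the force at the end of each move. I then ordered about 0.5 mm further down for one step with the gripper still shut and took no reading during it, so the true peak may be somewhat higher.

**Last checks:**
- **Tabs:** about 43.8 mm apart, against 44 mm when fully spread.
- **Plate height:** its top is at about 107.5 mm, with the rim at about 103 mm. An unlatched cap would sit near 112 mm.
- **Other things:** the final scene picture shows the bystanders and look-alikes apparently where they were.

**What disagreed or was not tested:**
- **Heights:** the measured plate height is slightly below the expected 108–109 mm, within the roughly 2 mm calibration error. In the same view the flange edge also fitted about 2 mm to one side.
- **Latch:** I judged it from pictures only. I did not pull on the cap.

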